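# Reset a tripped glue warmer at its stop and set its dial to the red flag

## Task

The glue warmer's thermostat has tripped. Reset it: turn its black dial back (anticlockwise) until you feel it come up against its stop, pressing only gently and not forcing it, then turn it clockwise until its white pointer is in line with the red flag on the scale, and let go. Leave the lidded pot and the other things on the bench where they are.

Things in the scene. Friction and masses are not known exactly. Their poses are not given: they have to be found in the camera images.
- warmer: Glue warmer: grey-green housing fixed to the bench, 256 x 190 mm, 91 mm high at the back. Origin: centre of its underside; z up, its front (-x) faces roughly to the robot. The front half is a panel sloping 20 deg (0.349 rad) down towards its -x: outward normal (-0.342, 0, 0.940) in this frame. Behind it a steel hot plate, diameter 124 mm, top at z = 101 mm, centre x = 65 mm, carries the pot.
- dial_axis (a point): Where the dial's axis (the panel's normal) meets the panel surface: (-0.065, 0, 0.065) m in the warmer's frame; axes as the warmer's. A white scale disc, diameter 106 mm, lies here round the dial, with black ticks every 0.45 rad from dial angle 0.9 to 5.4.
- dial_grip (a point): Point on the dial's axis 30 mm above the panel, where to pinch the bar grip. The bar is black, straight, 44 mm long (along the pointer line, centred on the axis), 14 mm wide, from 8 to 38 mm above the panel. Pinch across its 14 mm with the tool along the tilted axis; 30 to 50 N holds it. Site axes turn with the dial: -x along the pointer, z out of the panel.
- dial (a joint): Angle of the dial's pointer, rad: 0 = down the slope (to the warmer's -x, the robot's side), growing clockwise seen from above: 1.57 = to the warmer's +y, 3.14 = up the slope. Slight friction (0.04 N m); stays where left. Going back, a hidden rigid stop blocks it somewhere from 0.2 to 0.7 rad, new each time: press it with 0.1 to 0.3 N m for half a second; over 0.75 N m is forcing it.
- pointer (a point): Outer tip of the dial's white pointer line, on the rim of the dial's round black skirt (diameter 60 mm, 8 mm high): 30 mm from the dial's axis, 8 mm above the panel. It turns with the dial. The white line runs along half of the bar's top and on over the skirt.
- flag (a point): Where the pointer's tip must end: 30 mm from the dial's axis, 8 mm above the panel, on the red flag's radius. The flag is a red tab lying over the white scale from 32 to 56 mm from the axis, 5 mm wide and up to 5 mm high, at a dial angle from 2.2 to 3.4 rad. It does not move.
- pot: Copper pot with a brass lid and a black ball knob, diameter 76 mm, 60 mm high, standing loose on the hot plate. A bystander, leave it. Origin: centre of its underside.
- finial_a: Resting loose near the warmer; a bystander, leave it. Small brass finial, diameter 44 mm, 35 mm high. Origin: centre of its underside.
- finial_b: Resting loose near the warmer; a bystander, leave it. Small brass finial, as finial_a.
- finial_c: Resting loose near the warmer; a bystander, leave it. Small brass finial, as finial_a.
- brush: Resting loose near the warmer; a bystander, leave it. Brush with wooden handle, 180 mm long along its x, about 20 mm high, lying between the warmer and the robot. Origin: centre of its underside.
- calculator: Blue calculator, 130 x 85 x 23 mm, lying loose to the left. A bystander, leave it. Origin: centre of its underside.
- dispenser: Clear pump bottle with a white pump, diameter 64 mm, 163 mm high, standing loose to the right. A bystander, leave it. Origin: centre of its underside.

How it is judged:
On the way:
1. the dial has been turned back and pressed lightly against its hidden stop (at least 2 N at the stop, which is 0.06 N m) for 0.2 s (contact force between dial and warmer above 2 N), for 0.2 s.
At the end, for the whole second after the job is handed in: the pointer's tip is within 3 mm (0.1 rad) of its place in line with the red flag, the dial is at rest and released (distance between pointer and flag below 0.003 m and velocity of joint dial between -0.05 and 0.05 rad/s); the robot touches nothing.
It fails at once if the dial is forced against its stop (over 25 N at the stop, 0.75 N m) (contact force between dial and warmer above 25 N).
It fails at once if a bystander (pot, finials, brush, calculator, pump bottle) is moved by more than 20 mm (distance of any of pot, finial_a, finial_b, finial_c, brush, calculator, dispenser from where it was at the start of the episode above 0.02 m).
It also fails if it takes over 64 s, if anything falls off the work surface, if the arm or the gripper's body presses on something with over 40 N, if the wrist force passes 120 N, or if a joint passes its speed limit or range.

## Robot

A 6-joint arm with a two-finger parallel gripper is mounted at the origin on the work surface. World frame = base frame: x ahead of the robot, y to its left, z up, the work surface at z = 0. Lengths are in m, angles in rad, forces in N, time in s.
With the tool pointing down it reaches from about 0.375 to 0.75 m from the base axis. Payload 9 kg.
Tool frame: the origin (TCP) lies at the very end of the fingers, on their centre line; the grasp point (between the pads) lies 19 mm behind it; z points along the fingers, y is the line along which they close (so a half turn about z gives the same grasp; the last joint's range is limited). The gripper opens to 85 mm and grips with 20 to 120 N. Pads are 22 mm wide; open, the fingers measure 114 mm over their backs; the gripper's body (76 mm by 85 mm) begins 54 mm behind the grasp point. The pads swing forward as they close: fully open they stand 13 mm farther back than shut.
Start: joints at [-1.475, 0.104, 0.097, 1.564, 0, 1.353], TCP at [0.185, -0.571, 0.231] pointing down, gripper open.
Joint ranges: [-2.99, 2.99], [-0.84, 1.86], [-1.1, 1.16], [-1.84, 2.11], [-1.51, 1.56], [-3.14, 3.14]. Speed limits (rad/s): [2.22, 2.22, 2.57, 3.14, 3.14, 3.14].

## Interface

Orientations are given as a unit quaternion [w, x, y, z].
In Python, from plant import get_state, capture, calibration, robot gives the robot as it stands.
- The arm moves only by the tool carry_out, never from a script. Its arguments are lists of equal length, an entry for each row: "offset": the shift along the tool's x, y, z normalised to -1 to 1, where 1 is 1 m, a list of three; "twist": the turn about the tool's z normalised to -1 to 1, where 1 is 120 degrees. In form: {"offset": [[x, y, z], ...], "twist": [twist, ...]}. A call has exactly 5 rows; each row is the pose to reach, as a shift and turn from the pose commanded when the call began, along the tool's axes at that moment; what a row does not reach only later rows make up. A row lasts 1/8 s, in which the tool goes at most 62.5 mm and 10.7 degrees, less where a joint would pass 70% of its speed; a pose out of reach is approached as far as the arm can. A call with a number of a shift or a turn outside -1 to 1 is refused whole. A call with a gripper value outside its range is refused whole. "jaw" is the closure, from 0 (fully open) to 1 (shut), set as the call begins (left out, the last holds). The fingers move at their own pace and stop on an object; "grip_force" is the grip in N (left out, the last holds). Time passes only in rows, so rows that repeat a pose let the fingers close, or fill a call up. It gives the time, the measured TCP pose, the force, the opening and the grip force at its end, in the units of the state.
- get_state(): the state, without advancing time (a new reading comes with each control period).
- capture(name): name is "side" or "top" or "wrist"; returns (picture, depth): 420x560x3 uint8, blue, green, red; 420x560 float32, m along the optical axis (not along the pixel's ray), 0 where there is no reading.
- calibration(name): a dict with "fovy" (degrees; the focal length in pixels is half the picture's height over the tangent of half this angle, whatever the lens; pixels are square), "cx", "cy" (the principal point, pixels), "world_from_camera" (4x4, takes a point from camera to world coordinates). Camera axes: x right, y up, looking along -z (the intrinsics and any distortion apply to the point x, -y, -z); pixel columns grow to the right and rows downward; lengths in m; the calibration is good to about 2 mm. A picture is of the moment at which its call begins: read the wrist's pose just before it. calibration takes no time and is no camera call; for the wrist camera it gives the pose at the moment of the call.
- robot.sign_off(): hands the job in; it is judged then, once.
The state is a dict: "clock": time; "joint_positions": joint angles; "joint_velocities": joint speeds; "joint_efforts": joint torques, N m; "position": TCP position; "tcp_rot": TCP orientation; "wrist_force": force on the tool from outside, world axes, zero at the start; "wrist_torque": the same for the moment, N m; "opening": opening from 0.0 (shut) to 1.0 (fully open); "grip_force": force on a finger pad.
Only numpy, scipy, OpenCV 4.12 (cv2) and the standard library are available. Lean on these libraries where they do the work, as an engineer would, in place of code of your own. Each camera call takes 0.05 s, during which the arm holds its last target. There are 200 camera calls.

## Working session

There is one attempt and no reset: what is moved stays moved. The work goes in short steps, Python scripts to look and compute and a tool call to move; the robot and the scene stay as the last step left them, time stands still between calls to the robot, and variables do not carry over. Pictures are saved under pics/ and viewed, at most 10 in all, crops included, and the job is handed in when it is done.

Besides the shell and the picture viewer there is one more tool, called after "Request:" by a JSON object that holds its "name" and its "arguments", one argument or row to a line. carry_out: Moves the arm, as the interface text tells. Its arguments: {"type":"object","properties":{"offset":{"type":"array"},"twist":{"type":"array"},"jaw":{"type":"number"},"grip_force":{"type":"number"}},"required":["offset","twist"]}

```bash
mkdir -p pics; python3 - <<'E'
from plant import *
import cv2,numpy as np
s=get_state();print({k:np.round(v,3).tolist() for k,v in s.items()})
for n in("top","side"):
    p,d=capture(n);cv2.imwrite(f"pics/{n}0.png",p);np.save(f"pics/{n}0.npy",d);c=calibration(n)
    print(n,c)
E
```

```text
{'clock': 0.0, 'joint_positions': [-1.475, 0.105, 0.096, 1.564, -0.0, 1.353], 'joint_velocities': [0.001, -0.001, 0.002, 0.001, 0.0, -0.001], 'joint_efforts': [0.001, -55.693, 50.365, 0.017, -0.0, 0.0], 'position': [0.185, -0.57, 0.231], 'tcp_rot': [-0.001, 0.988, 0.156, 0.0], 'wrist_force': [-0.566, 0.506, 0.166], 'wrist_torque': [-0.006, 0.006, 0.015], 'grip_force': 0.0, 'opening': 1.0}
top {'fovy': 42.47477163912155, 'cx': 275.40250957852123, 'cy': 205.21692194619666, 'world_from_camera': array([[ 1.34088353e-02,  9.97845348e-01, -6.42251061e-02,
         4.82345613e-01],
       [-9.99909085e-01,  1.32897125e-02, -2.28163765e-03,
        -2.74186793e-02],
       [-1.42318832e-03,  6.42498612e-02,  9.97932828e-01,
         1.65721179e+00],
       [ 0.00000000e+00,  0.00000000e+00,  0.00000000e+00,
         1.00000000e+00]])}
side {'fovy': 53.2664993034363, 'cx': 276.34291846484945, 'cy': 202.1867674975472, 'world_from_camera': array([[ 0.99117129,  0.08960103, -0.09772984,  0.51548863],
       [-0.13142236,  0.76144139, -0.63477175, -0.68899628],
       [ 0.01753934,  0.64201142,  0.76649443,  0.92616746],
       [ 0.        ,  0.        ,  0.        ,  1.        ]])}
```

View pics/top0.png

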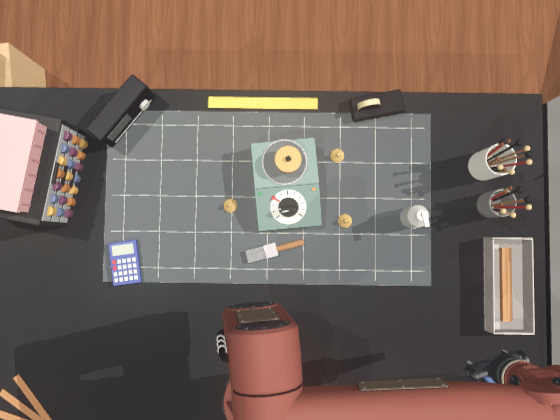

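View pics/side0.png

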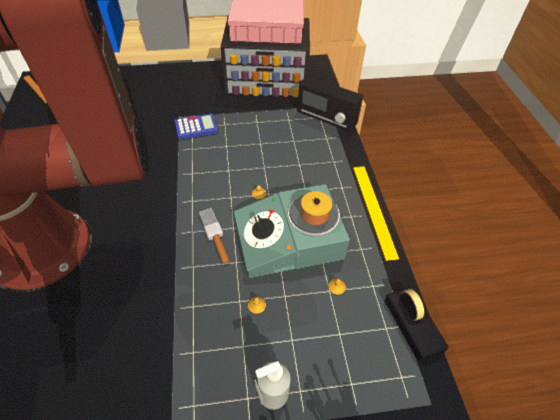

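```bash
cat > h.py <<'E'
import cv2,numpy as np
from plant import *
def cal(n):
    c=calibration(n);f=210/np.tan(np.radians(c["fovy"])/2);return f,c["cx"],c["cy"],c["world_from_camera"]
def ray(c,uv):
    f,cx,cy,T=c;uv=np.atleast_2d(uv).astype(float)
    d=np.c_[(uv[:,0]-cx)/f,-(uv[:,1]-cy)/f,-np.ones(len(uv))]
    return T[:3,3],d@T[:3,:3].T           # times depth = point
def onplane(c,uv,p0,n):
    o,d=ray(c,uv);t=((p0-o)@n)/(d@n);return o+d*t[:,None]
def tri(rs):
    A=np.zeros((3,3));b=np.zeros(3)
    for o,d in rs:
        d=d[0]/np.linalg.norm(d);P=np.eye(3)-np.outer(d,d);A+=P;b+=P@o
    x=np.linalg.solve(A,b);return x,[np.linalg.norm(np.cross(x-o,d[0]/np.linalg.norm(d[0]))) for o,d in rs]
def proj(c,p):
    f,cx,cy,T=c;q=(np.atleast_2d(p)-T[:3,3])@T[:3,:3];return np.c_[cx-f*q[:,0]/q[:,2],cy+f*q[:,1]/q[:,2]]
E
python3 - <<'E'
from h import *
box={"top":(225,125,345,245),"side":(220,170,370,290)}
E={};crops=[]
for n in box:
    p=cv2.imread(f"pics/{n}0.png");d=np.load(f"pics/{n}0.npy");c=cal(n)
    x0,y0,x1,y1=box[n];m=np.zeros(d.shape,np.uint8);m[y0:y1,x0:x1]=1
    hsv=cv2.cvtColor(p,cv2.COLOR_BGR2HSV)
    w=((hsv[...,1]<60)&(hsv[...,2]>170)&(m>0)).astype(np.uint8)
    cs,_=cv2.findContours(cv2.morphologyEx(w,cv2.MORPH_CLOSE,np.ones((3,3))),cv2.RETR_EXTERNAL,cv2.CHAIN_APPROX_NONE)
    k=max(cs,key=cv2.contourArea);e=cv2.fitEllipse(cv2.convexHull(k));E[n]=ray(c,e[0]);print(n,e)
    g=((hsv[...,0]>50)&(hsv[...,0]<100)&(hsv[...,1]>45)&(hsv[...,2]>60)&(m>0)&(d>0))
    v,u=np.nonzero(g);o,r=ray(c,np.c_[u,v]);P=o+r*d[v,u][:,None]
    P=P[(P[:,2]>.025)];print(len(P),P.min(0),P.max(0))
    o,r=ray(c,e[0]);cc=o+r[0]*d[int(e[0][1]),int(e[0][0])]
    hi=P[abs(P[:,2]-.091)<.004];print("rect all",cv2.minAreaRect(P[:,:2].astype(np.float32)),"hi",cv2.minAreaRect(hi[:,:2].astype(np.float32)))
    q=P[(np.linalg.norm(P[:,:2]-cc[:2],axis=1)<.075)&(P[:,2]<.085)]
    for _ in range(4):
        A=np.c_[q[:,:2],np.ones(len(q))];s=np.linalg.lstsq(A,q[:,2],rcond=None)[0];r_=q[:,2]-A@s;q=q[abs(r_)<.006]
    print("plane slope",np.degrees(np.arctan(np.hypot(*s[:2]))),"yaw",np.degrees(np.arctan2(s[1],s[0])),len(q),r_.std())
    np.save(f"pics/plane_{n}.npy",s)
    cr=cv2.resize(p[y0:y0+120,x0:x0+120],(400,400),interpolation=cv2.INTER_CUBIC)
    crops.append(cr)
x,r=tri(E.values());print("disc centre",x,r)
for n in box:
    s=np.load(f"pics/plane_{n}.npy");print(n,"plane z there",s@[x[0],x[1],1])
cv2.imwrite("pics/crop0.png",np.hstack(crops))
E
```

```text
top ((279.0871887207031, 168.34225463867188), (114.56243133544922, 153.56639099121094), 172.1407928466797)
12 [0.612416   0.01839983 0.08160497] [0.62173565 0.02442992 0.09542747]
rect all ((0.6170659065246582, 0.021397411823272705), (0.009299639612436295, 0.006006252020597458), 0.43445321917533875) hi ((0.6167758107185364, 0.022938499227166176), (0.008763796649873257, 0.0029779726173728704), 0.8308649063110352)
plane slope 0.0 yaw 0.0 0 nan
side ((263.39166259765625, 229.23585510253906), (34.74519729614258, 43.002140045166016), 56.35079574584961)
4055 [ 0.50985665 -0.16445837  0.02507714] [0.7820216  0.04899817 0.09769138]
rect all ((0.645604133605957, -0.05743905156850815), (0.25563690066337585, 0.1931738406419754), 5.892673015594482) hi ((0.6973404288291931, -0.05173276364803314), (0.1521138697862625, 0.19170218706130981), 6.303348541259766)
plane slope 19.871975623246527 yaw 7.08576681959197 802 0.0015411712771785963
disc centre [ 0.63934134 -0.0377137   0.04677072] [np.float64(0.05729199592881988), np.float64(0.05729199592881987)]
top plane z there 0.0
side plane z there 0.08978628824532972
  ret = _var(a, axis=axis, dtype=dtype, out=out, ddof=ddof,
  arrmean = um.true_divide(arrmean, div, out=arrmean,
  ret = ret.dtype.type(ret / rcount)
```

View pics/crop0.png

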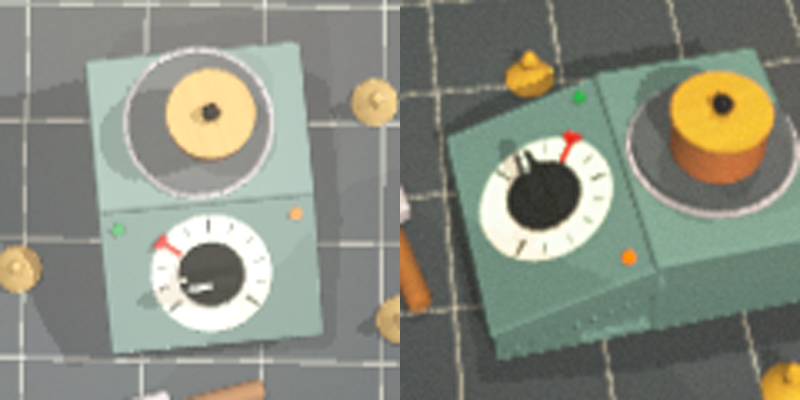

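```bash
python3 - <<'E'
from h import *
yaw=np.radians(6.0);E={}
for n,(x0,y0,x1,y1) in {"top":(266,186,311,228),"side":(240,206,288,252)}.items():
    p=cv2.imread(f"pics/{n}0.png");c=cal(n);hsv=cv2.cvtColor(p,cv2.COLOR_BGR2HSV)
    sub=hsv[y0:y1,x0:x1];w=((sub[...,1]<32)&(sub[...,2]>165)).astype(np.uint8)
    cs,_=cv2.findContours(w,cv2.RETR_EXTERNAL,cv2.CHAIN_APPROX_NONE,offset=(x0,y0))
    k=np.vstack([q for q in cs if len(q)>8]);e=cv2.fitEllipse(cv2.convexHull(k));print(n,e);E[n]=e[0]
x,r=tri([ray(cal(n),E[n]) for n in E]);print("centre",x,r)
s=np.load("pics/plane_side.npy");print("plane z",s@[x[0],x[1],1])
for yaw in np.radians([5.5,6,6.5]):
    R=np.array([[np.cos(yaw),-np.sin(yaw),0],[np.sin(yaw),np.cos(yaw),0],[0,0,1]]);nrm=R@[-.342,0,.940];print("warmer origin",x-R@[-.065,0,.065])
yaw=np.radians(6);R=np.array([[np.cos(yaw),-np.sin(yaw),0],[np.sin(yaw),np.cos(yaw),0],[0,0,1]]);nrm=R@[-.342,0,.940];ex=R@[.94,0,.342];ey=R@[0,1,0]
for n in E:
    p=cv2.imread(f"pics/{n}0.png");c=cal(n);hsv=cv2.cvtColor(p,cv2.COLOR_BGR2HSV).astype(int)
    m=((hsv[...,0]<8)|(hsv[...,0]>172))&(hsv[...,1]>110)
    v,u=np.nonzero(m);q=onplane(c,np.c_[u,v],x+.003*nrm,nrm)-x
    rr=np.linalg.norm(q,axis=1);q=q[(rr<.062)&(rr>.025)];q=q.mean(0)
    print(n,"flag",np.arctan2(q@ey,-q@ex),np.linalg.norm(q))
E
```

```text
top ((284.27178955078125, 206.09970092773438), (42.84262466430664, 125.44446563720703), 88.59149169921875)
side ((263.5625915527344, 229.25238037109375), (33.022220611572266, 41.22303009033203), 58.028106689453125)
centre [ 0.58290824 -0.05019519  0.05014667] [np.float64(0.0005802874595202328), np.float64(0.0005802874595203136)]
plane z 0.06898828996079384
warmer origin [ 0.64760899 -0.04396521 -0.01485333]
warmer origin [ 0.64755216 -0.04340084 -0.01485333]
warmer origin [ 0.64749041 -0.04283698 -0.01485333]
top flag 2.3955733829641086 0.04056452925081601
side flag 2.1979385331927137 0.04917187809502381
```

```bash
python3 - <<'E'
from h import *
z=np.array([0,0,1.])
T=(288.4,206.9)
for n,uv in (("top",T),("side",(263.56,229.25))): print(n,onplane(cal(n),uv,z*.066,z))
print(tri([ray(cal("top"),T),ray(cal("side"),(263.56,229.25))]))
n="top";p=cv2.imread("pics/top0.png");print(cv2.cvtColor(p,cv2.COLOR_BGR2HSV)[207,264:314].tolist())
x=onplane(cal("top"),T,z*.066,z)[0]
yaw=np.radians(6);R=np.array([[np.cos(yaw),-np.sin(yaw),0],[np.sin(yaw),np.cos(yaw),0],[0,0,1]]);nrm=R@[-.342,0,.940];ex=R@[.94,0,.342];ey=R@[0,1,0]
for n,x in (("top",x),("side",onplane(cal("side"),(263.56,229.25),z*.066,z)[0])):
    p=cv2.imread(f"pics/{n}0.png");c=cal(n);hsv=cv2.cvtColor(p,cv2.COLOR_BGR2HSV).astype(int)
    m=((hsv[...,0]<8)|(hsv[...,0]>172))&(hsv[...,1]>110)
    v,u=np.nonzero(m);q=onplane(c,np.c_[u,v],x+.003*nrm,nrm)-x
    rr=np.linalg.norm(q,axis=1);q=q[(rr<.062)&(rr>.025)];q=q.mean(0)
    print(n,"flag",np.arctan2(q@ey,-q@ex),np.linalg.norm(q))
# plan: hover pose 80mm above grip, tool z=-nrm; y options; wrt current tool
from scipy.spatial.transform import Rotation as Ro
s=get_state();w=s["tcp_rot"];print(Ro.from_quat([w[1],w[2],w[3],w[0]]).as_matrix().round(3))
E
```

```text
top [[ 0.58028861 -0.06218782  0.066     ]]
side [[ 0.58111115 -0.06176332  0.066     ]]
(array([ 0.58066091, -0.06218403,  0.06656273]), [np.float64(0.0004062478865552186), np.float64(0.00040624788655545263)])
[[75, 27, 189], [75, 27, 189], [74, 26, 189], [75, 27, 190], [74, 26, 189], [72, 22, 193], [53, 13, 227], [0, 0, 255], [0, 0, 255], [0, 0, 255], [0, 0, 255], [0, 0, 255], [21, 22, 249], [21, 22, 244], [22, 27, 172], [25, 17, 89], [26, 20, 91], [26, 21, 85], [30, 24, 84], [27, 30, 85], [26, 24, 85], [30, 24, 84], [30, 25, 83], [34, 24, 84], [26, 21, 84], [34, 24, 85], [26, 24, 86], [26, 23, 87], [30, 21, 86], [23, 23, 88], [30, 21, 87], [30, 20, 89], [26, 23, 87], [23, 24, 96], [30, 16, 172], [0, 0, 255], [0, 0, 255], [0, 0, 255], [0, 0, 255], [0, 0, 255], [0, 0, 255], [0, 0, 255], [45, 16, 227], [75, 28, 180], [75, 28, 180], [75, 28, 180], [72, 28, 181], [74, 28, 180], [73, 30, 181], [73, 30, 180]]
top flag 2.26222172831433 0.0509354726867317
side flag 2.2106762640013367 0.04843123240032167
[[ 0.951  0.309 -0.   ]
 [ 0.309 -0.951  0.001]
 [ 0.    -0.001 -1.   ]]
```

Request:
{"name": "carry_out", "arguments": {
  "offset": [
    [0.05,-0.034,-0.01],
    [0.1,-0.068,-0.02],
    [0.15,-0.102,-0.03],
    [0.2,-0.136,-0.04],
    [0.25,-0.17,-0.04]
  ],
  "twist": [0,0,0,0,0],
  "jaw": 0.5,
  "grip_force": 25
}}

```text
clock: 0.72
position: [0.3716, -0.3304, 0.2719]
tcp_rot: [0.001, 0.988, 0.156, 0.0]
wrist_force: [1.8, -0.1, -0.5]
opening: 0.502
grip_force: 0.0
```

Request:
{"name": "carry_out", "arguments": {
  "offset": [
    [0.05,-0.034,0],
    [0.1,-0.068,0],
    [0.15,-0.102,0],
    [0.2,-0.136,0],
    [0.2,-0.136,0]
  ],
  "twist": [0,0,0,0,0]
}}

```text
clock: 1.35
position: [0.5202, -0.1372, 0.2707]
tcp_rot: [-0.001, 0.987, 0.159, -0.0]
wrist_force: [-0.2, -0.6, 0.2]
opening: 0.498
grip_force: 0.0
```

```bash
python3 - <<'E'
from h import *
from scipy.spatial.transform import Rotation as Ro
s=get_state();w=s["tcp_rot"];R=Ro.from_quat([w[1],w[2],w[3],w[0]]).as_matrix()
c=calibration("wrist");T=c["world_from_camera"]
p,d=capture("wrist");cv2.imwrite("pics/w1.png",p);np.save("pics/w1.npy",d)
print(s["clock"],s["position"],s["opening"],s["joint_positions"].round(3) if hasattr(s["joint_positions"],"round") else s["joint_positions"],R.round(3))
print("cam in tool",R.T@(T[:3,3]-s["position"]),"look",R.T@-T[:3,2],c["fovy"])
print(proj(cal("wrist"),[.5807,-.0621,.0655]))
E
```

```text
1.35 [ 0.52021212 -0.13722287  0.27068224] 0.49817805915500823 [-5.020e-01 -7.100e-02 -8.000e-03  1.635e+00  1.000e-03  2.321e+00] [[ 0.949  0.314 -0.001]
 [ 0.314 -0.949  0.001]
 [-0.    -0.001 -1.   ]]
cam in tool [ 0.07893169 -0.00055873 -0.14212146] look [-3.04504655e-01 -2.19258497e-04  9.52510823e-01] 67.65244154433296
[[225.21627319 109.10964103]]
```

View pics/w1.png

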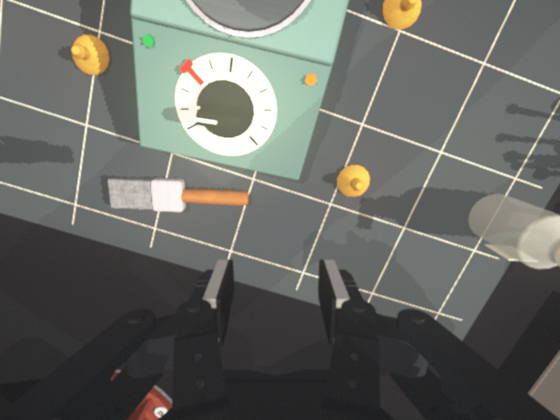

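```bash
cat >> h.py <<'E'
yaw=np.radians(6.0);cs_,sn_=np.cos(yaw),np.sin(yaw)
NR=np.array([-.342*cs_,-.342*sn_,.940]);EX=np.array([.94*cs_,.94*sn_,.342]);EY=np.array([-sn_,cs_,0.])
C=np.array([.5807,-.0621,.0655])
def polar(c,u,v,h,C=C):
    q=onplane(c,np.c_[u,v],C+h*NR,NR)-C-h*NR
    return np.arctan2(q@EY,-q@EX),np.linalg.norm(q,axis=1)
E
python3 - <<'E'
from h import *
p=cv2.imread("pics/w1.png");c=cal("wrist");hsv=cv2.cvtColor(p,cv2.COLOR_BGR2HSV).astype(int)
v,u=np.mgrid[0:420,0:560];u=u.ravel();v=v.ravel();S=hsv.reshape(-1,3)
a,r=polar(c,u,v,.001)
dm=(r<.075)&(S[:,1]<45)&(S[:,2]>140)&(r>.034)
pt=np.c_[u,v][dm].astype(np.float32);e=cv2.fitEllipse(cv2.convexHull(pt));print("disc ell",e,onplane(c,e[0],np.array([0,0,.0665]),np.array([0,0,1.])))
a,r=polar(c,u,v,.003);m=(r<.06)&(r>.03)&((S[:,0]<8)|(S[:,0]>172))&(S[:,1]>120)
x=u[m].mean(),v[m].mean();print("flag",a[m].mean(),np.median(a[m]),r[m].min(),r[m].max(),m.sum())
for h in(.008,.038):
    a,r=polar(c,u,v,h);m=(r<.029)&(S[:,2]>150)&(S[:,1]<70)
    print(h,[(int(U),int(V),round(A,2),round(Q*1000)) for U,V,A,Q in zip(u[m],v[m],a[m],r[m])][::3])
E
```

```text
disc ell ((225.01051330566406, 99.36034393310547), (134.7401885986328, 152.54931640625), 137.35646057128906) [[ 0.5899643  -0.05949284  0.0665    ]]
flag 2.2647232584383485 2.2672324847029426 0.034032732831960434 0.05726191042670092 178
0.008 [(197, 99, np.float64(1.81), 29), (196, 103, np.float64(1.66), 29), (197, 105, np.float64(1.6), 28), (197, 106, np.float64(1.56), 28), (200, 106, np.float64(1.59), 25), (198, 107, np.float64(1.53), 27), (196, 108, np.float64(1.48), 29), (199, 108, np.float64(1.5), 26), (197, 109, np.float64(1.45), 28), (196, 110, np.float64(1.41), 29), (197, 112, np.float64(1.34), 28), (200, 117, np.float64(1.13), 26), (201, 118, np.float64(1.09), 26), (204, 118, np.float64(1.05), 23), (207, 118, np.float64(1.0), 20), (201, 119, np.float64(1.05), 26), (204, 119, np.float64(1.01), 23), (207, 119, np.float64(0.96), 20), (210, 119, np.float64(0.89), 17), (213, 119, np.float64(0.79), 15), (201, 120, np.float64(1.01), 27), (204, 120, np.float64(0.97), 24), (207, 120, np.float64(0.91), 21), (210, 120, np.float64(0.84), 18), (213, 120, np.float64(0.74), 15), (216, 120,
[... 13515 characters left out ...]
6), (231, 147, np.float64(-0.62), 27), (234, 147, np.float64(-0.72), 28), (211, 148, np.float64(0.14), 28), (214, 148, np.float64(0.04), 27), (217, 148, np.float64(-0.08), 27), (220, 148, np.float64(-0.19), 26), (223, 148, np.float64(-0.31), 26), (226, 148, np.float64(-0.42), 27), (229, 148, np.float64(-0.53), 27), (232, 148, np.float64(-0.64), 28), (213, 149, np.float64(0.07), 29), (216, 149, np.float64(-0.04), 28), (219, 149, np.float64(-0.15), 27), (222, 149, np.float64(-0.26), 27), (225, 149, np.float64(-0.37), 28), (228, 149, np.float64(-0.48), 28), (216, 150, np.float64(-0.04), 29), (219, 150, np.float64(-0.15), 29), (222, 150, np.float64(-0.26), 28), (225, 150, np.float64(-0.36), 29)]
```

Request:
{"name": "carry_out", "arguments": {
  "offset": [
    [0.036,-0.027,0.02],
    [0.072,-0.054,0.05],
    [0.072,-0.054,0.08],
    [0.072,-0.054,0.1],
    [0.072,-0.054,0.1]
  ],
  "twist": [-0.088,-0.176,-0.264,-0.352,-0.44]
}}

```text
clock: 2.02
position: [0.5689, -0.0681, 0.1688]
tcp_rot: [-0.001, 0.814, 0.581, -0.001]
wrist_force: [0.1, -0.5, 0.1]
opening: 0.502
grip_force: 0.0
```

Request:
{"name": "carry_out", "arguments": {
  "offset": [
    [0,0,0],
    [0,0,0],
    [0,0,0],
    [0,0,0],
    [0,0,0]
  ],
  "twist": [-0.087,-0.174,-0.26,-0.26,-0.26],
  "jaw": 0.6
}}

```text
clock: 2.65
position: [0.5704, -0.0679, 0.1712]
tcp_rot: [-0.0, 0.631, 0.775, -0.0]
wrist_force: [0.7, 0.0, -0.2]
opening: 0.402
grip_force: 0.0
```

```bash
cat >> h.py <<'E'
from scipy.spatial.transform import Rotation as Ro
def tool():
    s=get_state();w=s["tcp_rot"];return s,Ro.from_quat([w[1],w[2],w[3],w[0]]).as_matrix()
E
python3 - <<'E'
from h import *
s,R=tool();c=cal("wrist");p,d=capture("wrist");cv2.imwrite("pics/w2.png",p)
phi=np.arctan2(R[1,0],R[0,0]);print(s["clock"],s["position"],s["opening"],"phi",phi,"z",R[:,2],"wf",s["wrist_force"],s["wrist_torque"])
tgt=C+np.array([-.0097*cs_,-.0097*sn_,.018]);print("to go tool",R.T@(tgt-s["position"]))
u,v=proj(c,C+.02*NR)[0];print(u,v);x0,y0=int(max(u-100,0)),int(max(v-100,0))
cv2.imwrite("pics/w2c.png",cv2.resize(p,None,fx=1.4,fy=1.4))
E
```

```text
2.65 [ 0.5703523  -0.0679163   0.17122759] 0.40167859773463 phi 1.7748607544107302 z [-1.80135720e-04 -1.33006796e-04 -9.99999975e-01] wf [ 0.69165135  0.02715212 -0.19949468] [-0.00492563  0.04822262  0.01725593]
to go tool [0.00456893 0.00167734 0.08772682]
280.5346596986373 214.32365102513452
```

View pics/w2c.png

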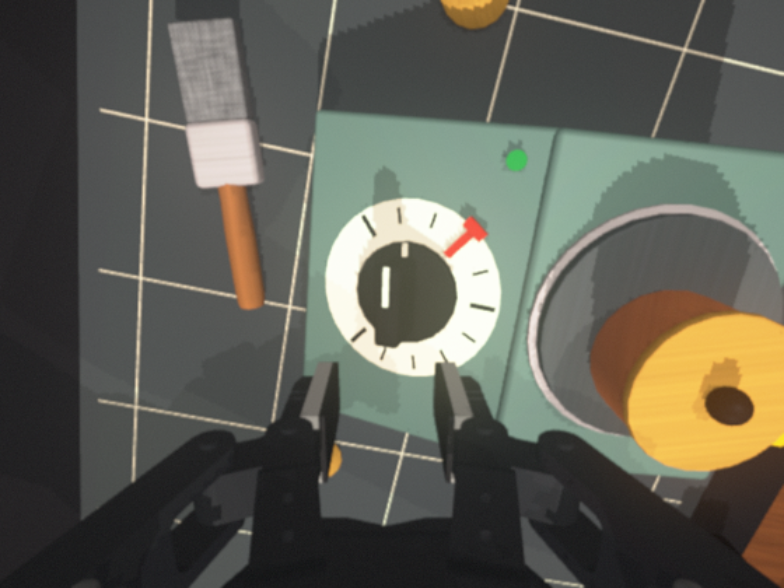

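Request:
{"name": "carry_out", "arguments": {
  "offset": [
    [0.0045,0.0015,0.02],
    [0.0045,0.0015,0.04],
    [0.0045,0.0015,0.055],
    [0.0045,0.0015,0.065],
    [0.0045,0.0015,0.07]
  ],
  "twist": [0,0,0,0,0]
}}

```text
clock: 3.32
position: [0.5709, -0.0624, 0.1005]
tcp_rot: [-0.0, 0.63, 0.777, -0.0]
wrist_force: [0.1, 0.9, -0.1]
opening: 0.402
grip_force: 0.0
```

```bash
cat >> h.py <<'E'
def dialmeas(p,c):
    hsv=cv2.cvtColor(p,cv2.COLOR_BGR2HSV).astype(int).reshape(-1,3)
    v,u=np.mgrid[0:420,0:560];u=u.ravel();v=v.ravel()
    a,r=polar(c,u,v,.003);m=(r<.056)&(r>.034)&((hsv[:,0]<8)|(hsv[:,0]>172))&(hsv[:,1]>120)
    fl=np.median(a[m]) if m.any() else None
    a,r=polar(c,u,v,.008);m=(r<.0285)&(r>.0225)&(hsv[:,2]>130)&(hsv[:,1]<70)
    h,e=np.histogram(a[m],np.arange(-3.2,3.3,.05))
    return fl,m.sum(),{round(float(e[i]+.025),2):int(h[i]) for i in np.nonzero(h)[0]}
E
python3 - <<'E'
from h import *
import json
s,R=tool();
# recreate w2 camera pose from hand-eye of the current pose
T=calibration("wrist")["world_from_camera"];H=np.eye(4);H[:3,:3]=R;H[:3,3]=s["position"]
X=np.linalg.inv(H)@T;np.save("X.npy",X)
a=1.77486;R2=np.array([[np.cos(a),np.sin(a),0],[np.sin(a),-np.cos(a),0],[0,0,-1]]);H[:3,:3]=R2;H[:3,3]=[.57035,-.06792,.17123]
f,cx,cy,_=cal("wrist");c=(f,cx,cy,H@X)
p=cv2.imread("pics/w2.png")
print(dialmeas(p,c))
pts=np.array([[369,225],[399,215],[434,220],[480,272],[482,307],[404,243],[404,257]])/1.4
for h in(.001,.008):print(h,[x.round(3) for x in polar(c,pts[:,0],pts[:,1],h)])
q=np.array([[385,268],[385,307]])/1.4;print([x.round(3) for x in polar(c,q[:,0],q[:,1],.038)])
print(s["position"],s["wrist_force"],s["opening"])
tgt=C+np.array([-.0097*cs_,-.0097*sn_,.018]);print("to go tool",R.T@(tgt-s["position"]))
E
```

```text
(np.float64(2.2664704481401863), np.int64(146), {-1.08: 1, -1.03: 4, -0.98: 3, -0.93: 3, -0.88: 3, -0.83: 3, -0.78: 3, -0.73: 3, -0.68: 3, -0.63: 4, -0.58: 3, -0.53: 4, -0.48: 3, -0.43: 4, -0.38: 2, -0.33: 4, -0.28: 2, -0.23: 4, -0.18: 6, -0.13: 3, -0.08: 4, -0.03: 3, 0.02: 4, 0.07: 3, 0.12: 3, 0.17: 4, 0.22: 1, 0.27: 4, 0.32: 2, 0.37: 2, 0.42: 2, 0.47: 2, 0.52: 2, 0.57: 1, 0.62: 1, 0.67: 1, 0.72: 1, 1.47: 4, 1.52: 13, 1.57: 12, 1.62: 11, 1.67: 1})
0.001 [array([0.957, 1.399, 1.853, 2.706, 3.138, 1.471, 1.478]), array([0.044, 0.044, 0.046, 0.046, 0.046, 0.029, 0.021])]
0.008 [array([1.024, 1.45 , 1.881, 2.682, 3.092, 1.545, 1.577]), array([0.043, 0.045, 0.047, 0.048, 0.047, 0.03 , 0.022])]
[array([1.561, 2.458]), array([0.022, 0.002])]
[ 0.57087998 -0.06240735  0.10047157] [ 0.08046334  0.88670202 -0.0819751 ] 0.4016168230883772
to go tool [-7.32114091e-04  3.34834267e-05  1.69713365e-02]
```

Request:
{"name": "carry_out", "arguments": {
  "offset": [
    [0,0.001,0.004],
    [0,0.001,0.008],
    [0,0.001,0.012],
    [0,0.001,0.016],
    [0,0.001,0.016]
  ],
  "twist": [0,0,0,0,0]
}}

```text
clock: 3.95
position: [0.5719, -0.0622, 0.0849]
tcp_rot: [-0.0, 0.629, 0.777, -0.0]
wrist_force: [-0.9, -1.2, -0.5]
opening: 0.397
grip_force: 0.0
```

Request:
{"name": "carry_out", "arguments": {
  "offset": [
    [0,0,0],
    [0,0,0],
    [0,0,0],
    [0,0,0],
    [0,0,0]
  ],
  "twist": [0,0,0,0,0],
  "jaw": 0.72,
  "grip_force": 25
}}

```text
clock: 4.58
position: [0.5721, -0.0623, 0.0853]
tcp_rot: [0.0, 0.629, 0.777, -0.0]
wrist_force: [0.8, -0.8, 0.0]
opening: 0.281
grip_force: 0.0
```

```bash
python3 - <<'E'
from h import *
s,R=tool();c=cal("wrist");p,d=capture("wrist");cv2.imwrite("pics/w3.png",p)
print(s["clock"],s["position"],s["opening"],s["grip_force"],s["wrist_force"],s["wrist_torque"])
E
```

```text
4.575 [ 0.57211897 -0.06227172  0.0853018 ] 0.28100147006123166 0.0 [ 0.80167192 -0.83263142  0.01953598] [ 0.02763659  0.03848894 -0.02195102]
```

View pics/w3.png

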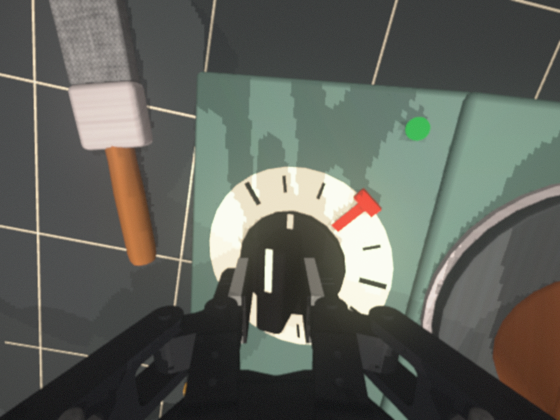

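Request:
{"name": "carry_out", "arguments": {
  "offset": [
    [0,0,0],
    [0,0,0],
    [0,0,0],
    [0,0,0],
    [0,0,0]
  ],
  "twist": [0,0,0,0,0],
  "jaw": 0.85,
  "grip_force": 25
}}

```text
clock: 5.25
position: [0.5723, -0.0623, 0.0854]
tcp_rot: [0.0, 0.629, 0.777, 0.0]
wrist_force: [1.3, 0.9, 1.5]
opening: 0.215
grip_force: 23.4
```

```bash
cat > st.py <<'E'
from h import *
s,R=tool();phi=np.arctan2(R[1,0],R[0,0])
b=phi-yaw  # warmer-frame bar heading -> dial angle
th=np.arctan2(np.sin(b),-np.cos(b)/.94)
tgt=C+np.array([-.0087*cs_,-.0087*sn_,.0195])
print("t",round(s["clock"],2),"th",round(th,3),"pos",s["position"].round(4),"op",round(s["opening"],3),"grip",round(s["grip_force"],1),"F",s["wrist_force"].round(2),"M",s["wrist_torque"].round(3),"M.n",round(float(s["wrist_torque"]@NR),3),"F tool",(R.T@s["wrist_force"]).round(1))
E
python3 st.py
```

```text
t 5.25 th 1.46 pos [ 0.5723 -0.0623  0.0854] op 0.215 grip 23.4 F [1.25 0.87 1.54] M [ 0.33  -0.54   0.004] M.n -0.089 F tool [ 0.6  1.4 -1.5]
```

Request:
{"name": "carry_out", "arguments": {
  "offset": [
    [0,0,0],
    [0,0,0],
    [0,0,0],
    [0,0,0],
    [0,0,0]
  ],
  "twist": [-0.04,-0.08,-0.12,-0.16,-0.19]
}}

```text
clock: 5.88
position: [0.5721, -0.0623, 0.0858]
tcp_rot: [0.0, 0.462, 0.887, -0.0]
wrist_force: [-3.2, 2.5, 6.9]
opening: 0.21
grip_force: 24.3
```

```bash
python3 st.py
```

```text
t 5.88 th 1.04 pos [ 0.5721 -0.0623  0.0858] op 0.21 grip 24.3 F [-3.21  2.54  6.9 ] M [ 0.459  0.116 -0.028] M.n -0.186 F tool [ 3.9 -1.2 -6.9]
```

Request:
{"name": "carry_out", "arguments": {
  "offset": [
    [0,0,0],
    [0,0,0],
    [0,0,0],
    [0,0,0],
    [0,0,0]
  ],
  "twist": [-0.03,-0.06,-0.09,-0.11,-0.12],
  "grip_force": 20
}}

```text
clock: 6.5
position: [0.5719, -0.0623, 0.0858]
tcp_rot: [-0.0, 0.348, 0.937, -0.0]
wrist_force: [-2.9, 1.7, 6.8]
opening: 0.203
grip_force: 19.2
```

```bash
python3 st.py
```

```text
t 6.5 th 0.785 pos [ 0.5719 -0.0623  0.0858] op 0.203 grip 19.2 F [-2.93  1.7   6.77] M [ 0.269  0.22  -0.024] M.n -0.122 F tool [ 3.3 -0.6 -6.8]
```

Request:
{"name": "carry_out", "arguments": {
  "offset": [
    [0,0,0],
    [0,0,0],
    [0,0,0],
    [0,0,0],
    [0,0,0]
  ],
  "twist": [-0.008,-0.016,-0.024,-0.03,-0.03]
}}

```text
clock: 7.12
position: [0.5719, -0.0623, 0.0859]
tcp_rot: [-0.0, 0.319, 0.948, -0.0]
wrist_force: [-3.3, 0.3, 5.7]
opening: 0.197
grip_force: 19.3
```

```bash
python3 st.py
```

```text
t 7.12 th 0.723 pos [ 0.5719 -0.0623  0.0859] op 0.197 grip 19.3 F [-3.35  0.27  5.71] M [0.307 0.391 0.016] M.n -0.104 F tool [ 2.8 -1.8 -5.7]
```

Request:
{"name": "carry_out", "arguments": {
  "offset": [
    [0,0,0],
    [0,0,0],
    [0,0,0],
    [0,0,0],
    [0,0,0]
  ],
  "twist": [-0.005,-0.01,-0.015,-0.02,-0.02]
}}

```text
clock: 7.75
position: [0.5719, -0.0623, 0.0858]
tcp_rot: [-0.0, 0.299, 0.954, -0.0]
wrist_force: [-3.1, 0.7, 6.7]
opening: 0.198
grip_force: 19.4
```

```bash
python3 st.py
```

```text
t 7.75 th 0.682 pos [ 0.5719 -0.0623  0.0858] op 0.198 grip 19.4 F [-3.09  0.68  6.72] M [0.272 0.38  0.013] M.n -0.094 F tool [ 2.9 -1.2 -6.7]
```

Request:
{"name": "carry_out", "arguments": {
  "offset": [
    [0,0,0],
    [0,0,0],
    [0,0,0],
    [0,0,0],
    [0,0,0]
  ],
  "twist": [-0.005,-0.01,-0.015,-0.02,-0.02]
}}

```text
clock: 8.38
position: [0.5718, -0.0624, 0.0858]
tcp_rot: [-0.0, 0.279, 0.96, -0.0]
wrist_force: [-3.6, 1.0, 6.0]
opening: 0.199
grip_force: 19.2
```

```bash
python3 st.py
```

```text
t 8.38 th 0.641 pos [ 0.5718 -0.0624  0.0858] op 0.199 grip 19.2 F [-3.58  1.05  6.02] M [0.328 0.387 0.032] M.n -0.096 F tool [ 3.6 -1.  -6. ]
```

Request:
{"name": "carry_out", "arguments": {
  "offset": [
    [0,0,0],
    [0,0,0],
    [0,0,0],
    [0,0,0],
    [0,0,0]
  ],
  "twist": [-0.005,-0.01,-0.015,-0.02,-0.02]
}}

```text
clock: 9.0
position: [0.5718, -0.0624, 0.0858]
tcp_rot: [-0.0, 0.259, 0.966, -0.0]
wrist_force: [-3.1, 0.0, 6.8]
opening: 0.192
grip_force: 19.1
```

```bash
python3 st.py
```

```text
t 9.0 th 0.6 pos [ 0.5718 -0.0624  0.0858] op 0.192 grip 19.1 F [-3.07  0.05  6.78] M [ 0.241  0.376 -0.011] M.n -0.106 F tool [ 2.7 -1.5 -6.8]
```

Request:
{"name": "carry_out", "arguments": {
  "offset": [
    [0,0,0],
    [0,0,0],
    [0,0,0],
    [0,0,0],
    [0,0,0]
  ],
  "twist": [-0.005,-0.01,-0.015,-0.02,-0.02]
}}

```text
clock: 9.62
position: [0.5717, -0.0624, 0.0858]
tcp_rot: [-0.0, 0.239, 0.971, -0.0]
wrist_force: [-3.7, 0.6, 6.5]
opening: 0.19
grip_force: 19.2
```

```bash
python3 st.py
```

```text
t 9.62 th 0.559 pos [ 0.5717 -0.0624  0.0858] op 0.19 grip 19.2 F [-3.72  0.6   6.48] M [ 0.237  0.49  -0.004] M.n -0.102 F tool [ 3.6 -1.2 -6.5]
```

Request:
{"name": "carry_out", "arguments": {
  "offset": [
    [0,0,0],
    [0,0,0],
    [0,0,0],
    [0,0,0],
    [0,0,0]
  ],
  "twist": [-0.005,-0.01,-0.015,-0.02,-0.02]
}}

```text
clock: 10.25
position: [0.5718, -0.0624, 0.0859]
tcp_rot: [-0.0, 0.218, 0.976, -0.0]
wrist_force: [-3.2, 0.3, 6.4]
opening: 0.187
grip_force: 19.3
```

```bash
python3 st.py
```

```text
t 10.25 th 0.518 pos [ 0.5718 -0.0624  0.0859] op 0.187 grip 19.3 F [-3.18  0.32  6.43] M [0.25  0.518 0.04 ] M.n -0.066 F tool [ 3.  -1.1 -6.4]
```

Request:
{"name": "carry_out", "arguments": {
  "offset": [
    [0,0,0],
    [0,0,0],
    [0,0,0],
    [0,0,0],
    [0,0,0]
  ],
  "twist": [-0.005,-0.01,-0.015,-0.02,-0.02]
}}

```text
clock: 10.88
position: [0.5718, -0.0625, 0.0858]
tcp_rot: [-0.0, 0.198, 0.98, -0.0]
wrist_force: [-3.7, -0.1, 6.0]
opening: 0.185
grip_force: 19.2
```

```bash
python3 st.py
```

```text
t 10.88 th 0.477 pos [ 0.5718 -0.0625  0.0858] op 0.185 grip 19.2 F [-3.73 -0.07  6.03] M [0.181 0.527 0.01 ] M.n -0.071 F tool [ 3.4 -1.5 -6. ]
```

Request:
{"name": "carry_out", "arguments": {
  "offset": [
    [0,0,0],
    [0,0,0],
    [0,0,0],
    [0,0,0],
    [0,0,0]
  ],
  "twist": [-0.005,-0.01,-0.015,-0.02,-0.02]
}}

```text
clock: 11.5
position: [0.5717, -0.0625, 0.0858]
tcp_rot: [-0.0, 0.177, 0.984, -0.0]
wrist_force: [-3.2, -0.2, 6.5]
opening: 0.181
grip_force: 19.1
```

```bash
python3 st.py
```

```text
t 11.5 th 0.437 pos [ 0.5717 -0.0625  0.0858] op 0.181 grip 19.1 F [-3.22 -0.24  6.48] M [0.152 0.5   0.043] M.n -0.029 F tool [ 2.9 -1.3 -6.5]
```

Request:
{"name": "carry_out", "arguments": {
  "offset": [
    [0,0,0],
    [0,0,0],
    [0,0,0],
    [0,0,0],
    [0,0,0]
  ],
  "twist": [-0.005,-0.01,-0.015,-0.02,-0.02]
}}

```text
clock: 12.12
position: [0.5718, -0.0625, 0.0858]
tcp_rot: [-0.0, 0.157, 0.988, -0.0]
wrist_force: [-2.5, -0.5, 6.2]
opening: 0.182
grip_force: 19.2
```

```bash
python3 st.py
```

```text
t 12.12 th 0.397 pos [ 0.5718 -0.0625  0.0858] op 0.182 grip 19.2 F [-2.48 -0.55  6.22] M [0.165 0.438 0.037] M.n -0.037 F tool [ 2.2 -1.3 -6.2]
```

Request:
{"name": "carry_out", "arguments": {
  "offset": [
    [0,0,0],
    [0,0,0],
    [0,0,0],
    [0,0,0],
    [0,0,0]
  ],
  "twist": [-0.005,-0.01,-0.015,-0.02,-0.02]
}}

```text
clock: 12.75
position: [0.5718, -0.0625, 0.0858]
tcp_rot: [-0.0, 0.136, 0.991, -0.0]
wrist_force: [-2.6, -1.1, 6.2]
opening: 0.177
grip_force: 19.3
```

```bash
python3 st.py; python3 - <<'E'
from h import *
p,d=capture("wrist");cv2.imwrite("pics/w4.png",p)
E
```

```text
t 12.75 th 0.357 pos [ 0.5718 -0.0625  0.0858] op 0.177 grip 19.3 F [-2.63 -1.1   6.24] M [0.147 0.5   0.062] M.n -0.009 F tool [ 2.2 -1.8 -6.2]
```

View pics/w4.png

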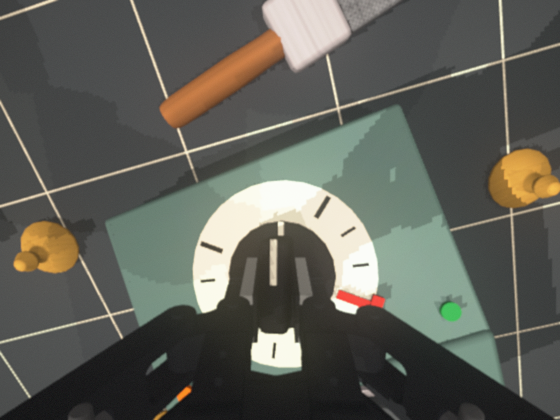

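Request:
{"name": "carry_out", "arguments": {
  "offset": [
    [0,0,0],
    [0,0,0],
    [0,0,0],
    [0,0,0],
    [0,0,0]
  ],
  "twist": [-0.005,-0.01,-0.015,-0.02,-0.02]
}}

```text
clock: 13.42
position: [0.5718, -0.0626, 0.0858]
tcp_rot: [-0.0, 0.115, 0.993, -0.0]
wrist_force: [-3.8, -0.3, 7.1]
opening: 0.173
grip_force: 19.2
```

```bash
python3 st.py
```

```text
t 13.43 th 0.317 pos [ 0.5718 -0.0626  0.0858] op 0.173 grip 19.2 F [-3.81 -0.26  7.08] M [ 0.153  0.491 -0.031] M.n -0.099 F tool [ 3.7 -1.1 -7.1]
```

Request:
{"name": "carry_out", "arguments": {
  "offset": [
    [0,0,0],
    [0,0,0],
    [0,0,0],
    [0,0,0],
    [0,0,0]
  ],
  "twist": [-0.003,-0.006,-0.01,-0.01,-0.01]
}}

```text
clock: 14.05
position: [0.5718, -0.0626, 0.0858]
tcp_rot: [-0.0, 0.105, 0.994, -0.0]
wrist_force: [-3.5, -0.5, 6.7]
opening: 0.174
grip_force: 19.1
```

```bash
python3 st.py
```

```text
t 14.05 th 0.297 pos [ 0.5718 -0.0626  0.0858] op 0.174 grip 19.1 F [-3.54 -0.5   6.65] M [ 0.091  0.535 -0.035] M.n -0.083 F tool [ 3.4 -1.2 -6.6]
```

Request:
{"name": "carry_out", "arguments": {
  "offset": [
    [0,0,0],
    [0,0,0],
    [0,0,0],
    [0,0,0],
    [0,0,0]
  ],
  "twist": [-0.003,-0.006,-0.01,-0.01,-0.01]
}}

```text
clock: 14.68
position: [0.5718, -0.0626, 0.0858]
tcp_rot: [-0.0, 0.095, 0.996, -0.0]
wrist_force: [-2.5, -0.7, 6.6]
opening: 0.172
grip_force: 19.6
```

```bash
python3 st.py
```

```text
t 14.68 th 0.277 pos [ 0.5718 -0.0626  0.0858] op 0.172 grip 19.6 F [-2.45 -0.69  6.56] M [ 0.059  0.36  -0.184] M.n -0.206 F tool [ 2.3 -1.1 -6.6]
```

Request:
{"name": "carry_out", "arguments": {
  "offset": [
    [0,0,0],
    [0,0,0],
    [0,0,0],
    [0,0,0],
    [0,0,0]
  ],
  "twist": [-0.002,-0.002,-0.002,-0.002,-0.002]
}}

```text
clock: 15.3
position: [0.5718, -0.0627, 0.0858]
tcp_rot: [-0.0, 0.092, 0.996, -0.0]
wrist_force: [-2.9, -0.6, 5.5]
opening: 0.175
grip_force: 19.6
```

```bash
python3 st.py
```

```text
t 15.3 th 0.273 pos [ 0.5718 -0.0627  0.0858] op 0.175 grip 19.6 F [-2.85 -0.58  5.48] M [ 0.076  0.374 -0.169] M.n -0.198 F tool [ 2.7 -1.1 -5.5]
```

Request:
{"name": "carry_out", "arguments": {
  "offset": [
    [0,0,0],
    [0,0,0],
    [0,0,0],
    [0,0,0],
    [0,0,0]
  ],
  "twist": [-0.003,-0.003,-0.003,-0.003,-0.003]
}}

```text
clock: 15.92
position: [0.5718, -0.0627, 0.0857]
tcp_rot: [-0.0, 0.089, 0.996, -0.0]
wrist_force: [-2.8, -1.0, 6.0]
opening: 0.17
grip_force: 19.6
```

```bash
python3 st.py
```

```text
t 15.93 th 0.267 pos [ 0.5718 -0.0627  0.0857] op 0.17 grip 19.6 F [-2.77 -0.99  6.02] M [ 0.03   0.318 -0.242] M.n -0.249 F tool [ 2.6 -1.5 -6. ]
```

Request:
{"name": "carry_out", "arguments": {
  "offset": [
    [0,0,0],
    [0,0,0],
    [0,0,0],
    [0,0,0],
    [0,0,0]
  ],
  "twist": [0.03,0.08,0.13,0.18,0.22],
  "grip_force": 30
}}

```text
clock: 16.55
position: [0.5717, -0.0615, 0.0862]
tcp_rot: [-0.001, 0.315, 0.949, 0.001]
wrist_force: [-6.0, 3.4, 10.7]
opening: 0.169
grip_force: 68.5
```

Request:
{"name": "carry_out", "arguments": {
  "offset": [
    [0,0,0],
    [0,0,0],
    [0,0,0],
    [0,0,0],
    [0,0,0]
  ],
  "twist": [0.05,0.1,0.15,0.2,0.22]
}}

```text
clock: 17.18
position: [0.5725, -0.0616, 0.0864]
tcp_rot: [0.0, 0.523, 0.852, 0.001]
wrist_force: [-3.7, 1.8, 9.6]
opening: 0.171
grip_force: 98.7
```

```bash
python3 st.py
```

```text
t 17.18 th 1.185 pos [ 0.5725 -0.0616  0.0864] op 0.171 grip 98.7 F [-3.73  1.84  9.64] M [ 2.01  -0.327  0.587] M.n -0.12 F tool [ 3.3 -2.5 -9.6]
```

Request:
{"name": "carry_out", "arguments": {
  "offset": [
    [0,0,0],
    [0,0,0],
    [0,0,0],
    [0,0,0],
    [0,0,0]
  ],
  "twist": [0,0,0,0,0],
  "jaw": 0.77,
  "grip_force": 25
}}

```text
clock: 17.8
position: [0.5722, -0.0624, 0.0859]
tcp_rot: [0.0, 0.523, 0.853, -0.0]
wrist_force: [-1.1, 0.7, 5.7]
opening: 0.231
grip_force: 3.4
```

```bash
python3 st.py
```

```text
t 17.8 th 1.183 pos [ 0.5722 -0.0624  0.0859] op 0.231 grip 3.4 F [-1.11  0.68  5.69] M [0.227 0.2   0.008] M.n -0.077 F tool [ 1.1 -0.7 -5.7]
```

Request:
{"name": "carry_out", "arguments": {
  "offset": [
    [0,0,0],
    [0,0,0],
    [0,0,0],
    [0,0,0],
    [0,0,0]
  ],
  "twist": [0.02,0.06,0.11,0.16,0.2],
  "jaw": 0.755
}}

```text
clock: 18.42
position: [0.5722, -0.0621, 0.0853]
tcp_rot: [0.0, 0.69, 0.724, 0.0]
wrist_force: [1.6, 1.8, 0.9]
opening: 0.249
grip_force: 2.3
```

```bash
python3 st.py
```

```text
t 18.43 th 1.63 pos [ 0.5722 -0.0621  0.0853] op 0.249 grip 2.3 F [1.61 1.75 0.93] M [ 0.327 -0.443  0.093] M.n -0.008 F tool [ 1.7  1.7 -0.9]
```

Request:
{"name": "carry_out", "arguments": {
  "offset": [
    [0,0,0],
    [0,0,0],
    [0,0,0],
    [0,0,0],
    [0,0,0]
  ],
  "twist": [0.04,0.08,0.12,0.16,0.2]
}}

```text
clock: 19.05
position: [0.5721, -0.0624, 0.0853]
tcp_rot: [0.0, 0.825, 0.565, -0.0]
wrist_force: [1.6, 0.2, 0.7]
opening: 0.242
grip_force: 2.0
```

```bash
python3 st.py
```

```text
t 19.05 th 2.071 pos [ 0.5721 -0.0624  0.0853] op 0.242 grip 2.0 F [1.55 0.17 0.72] M [ 0.093 -0.291  0.022] M.n -0.0 F tool [ 0.7  1.4 -0.7]
```

Request:
{"name": "carry_out", "arguments": {
  "offset": [
    [0,0,0],
    [0,0,0],
    [0,0,0],
    [0,0,0],
    [0,0,0]
  ],
  "twist": [0,0,0,0,0],
  "jaw": 0.85
}}

```text
clock: 19.68
position: [0.5724, -0.0623, 0.0856]
tcp_rot: [0.0, 0.824, 0.566, 0.0]
wrist_force: [2.1, 1.2, 4.5]
opening: 0.214
grip_force: 24.2
```

Request:
{"name": "carry_out", "arguments": {
  "offset": [
    [0,0,0],
    [0,0,0],
    [0,0,0],
    [0,0,0],
    [0,0,0]
  ],
  "twist": [0.02,0.04,0.06,0.08,0.08]
}}

```text
clock: 20.3
position: [0.5724, -0.0624, 0.0857]
tcp_rot: [0.0, 0.869, 0.495, 0.0]
wrist_force: [0.9, 1.6, 5.4]
opening: 0.203
grip_force: 23.9
```

```bash
python3 st.py; python3 - <<'E'
from h import *
p,d=capture("wrist");cv2.imwrite("pics/w5.png",p);c=cal("wrist");print(dialmeas(p,c)[0])
E
```

```text
t 20.3 th 2.24 pos [ 0.5724 -0.0624  0.0857] op 0.203 grip 23.9 F [0.86 1.61 5.37] M [ 0.218 -0.702 -0.004] M.n -0.053 F tool [ 1.8 -0.1 -5.4]
2.2618598811297352
```

View pics/w5.png

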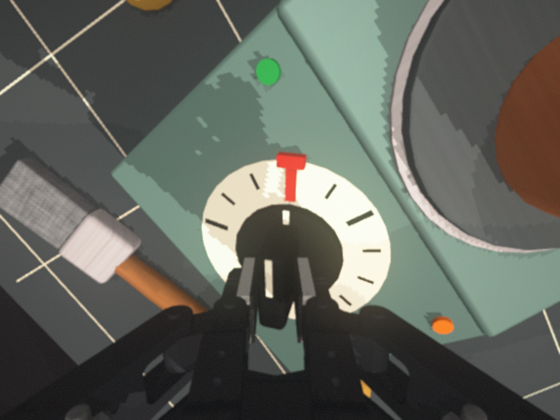

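```bash
cat > fin.py <<'E'
from h import *
from scipy.optimize import least_squares
def run(c,ticks,tips,flagpts):
    ang=np.array(list(ticks));uv=np.array(list(ticks.values()),float)
    def P(uv,h): q=onplane(c,uv,C+h*NR,NR)-C-h*NR;return np.c_[-q@EX,q@EY]
    T=P(uv,.001)
    f=lambda x:((T-x[:2])/np.linalg.norm(T-x[:2],axis=1)[:,None]-np.c_[np.cos(ang+x[2]),np.sin(ang+x[2])]).ravel()
    s=least_squares(f,[0,0,0]);x=s.x;print("offset mm",x[:2]*1e3,"yaw",x[2],"rms",np.sqrt(np.mean(s.fun**2)))
    A=lambda uv,h:np.arctan2(*(P(np.array(uv,float),h)-x[:2]).T[::-1])-x[2]
    print("pointer",A(tips,.008),"flag",A(flagpts,.003))
E
python3 - <<'E'
from fin import *
p=cv2.imread("pics/w5.png");hsv=cv2.cvtColor(p,cv2.COLOR_BGR2HSV).astype(int)
sub=hsv[150:203,270:310];m=((sub[...,0]<8)|(sub[...,0]>172))&(sub[...,1]>120)
fp=[(270+np.nonzero(m[r])[0].mean(),150+r) for r in range(20,50,6) if m[r].any()]
sub=hsv[209:223,275:298];m=(sub[...,2]>120)
tp=[(275+np.nonzero(m[r])[0].mean(),209+r) for r in range(2,14,3) if m[r].any()];print(fp,tp)
run(cal("wrist"),{.9:(216,225),1.35:(229,199),1.8:(255,181),2.7:(331,190),3.15:(359,217),3.6:(372,250.5)},tp,fp)
E
```

```text
[(np.float64(291.0), 170), (np.float64(290.5), 176), (np.float64(290.0), 182), (np.float64(289.5), 188), (np.float64(289.5), 194)] [(np.float64(285.5), 211), (np.float64(285.5), 214), (np.float64(285.5), 217), (np.float64(285.5), 220)]
offset mm [-1.71619625  0.02856536] yaw -0.008487387474915299 rms 0.005571874607564849
pointer [2.20922835 2.20780897 2.20618348 2.20430349] flag [2.247425   2.2437028  2.23934495 2.23417362 2.23493964]
```

Request:
{"name": "carry_out", "arguments": {
  "offset": [
    [0,0,0],
    [0,0,0],
    [0,0,0],
    [0,0,0],
    [0,0,0]
  ],
  "twist": [0.005,0.01,0.015,0.015,0.015]
}}

```text
clock: 20.98
position: [0.5724, -0.0625, 0.0857]
tcp_rot: [0.0, 0.876, 0.482, 0.0]
wrist_force: [0.6, 1.3, 5.5]
opening: 0.203
grip_force: 24.0
```

Request:
{"name": "carry_out", "arguments": {
  "offset": [
    [0,0,0],
    [0,0,0],
    [0,0,0],
    [0,0,0],
    [0,0,0]
  ],
  "twist": [0,0,0,0,0],
  "jaw": 0.63
}}

```text
clock: 21.6
position: [0.572, -0.0623, 0.0852]
tcp_rot: [0.0, 0.876, 0.482, -0.0]
wrist_force: [-0.2, -0.0, -0.5]
opening: 0.368
grip_force: 0.0
```

Request:
{"name": "carry_out", "arguments": {
  "offset": [
    [0,0,-0.01],
    [0,0,-0.03],
    [0,0,-0.05],
    [0,0,-0.075],
    [0,0,-0.085]
  ],
  "twist": [0,0,0,0,0]
}}

```text
clock: 22.22
position: [0.5732, -0.0626, 0.1733]
tcp_rot: [0.001, 0.876, 0.482, 0.001]
wrist_force: [0.5, -0.0, 0.5]
opening: 0.369
grip_force: 0.0
```

```bash
python3 st.py; python3 - <<'E'
from h import *
p,d=capture("wrist");cv2.imwrite("pics/w6.png",p);c=cal("wrist");np.save("T6.npy",c[3])
cv2.imwrite("pics/w6c.png",cv2.resize(p[100:300,180:400],None,fx=3,fy=3,interpolation=cv2.INTER_CUBIC))
E
```

```text
t 22.23 th 2.272 pos [ 0.5732 -0.0626  0.1733] op 0.369 grip 0.0 F [ 0.54 -0.01  0.48] M [ 0.005 -0.031  0.03 ] M.n 0.027 F tool [ 0.3  0.5 -0.5]
```

View pics/w6c.png

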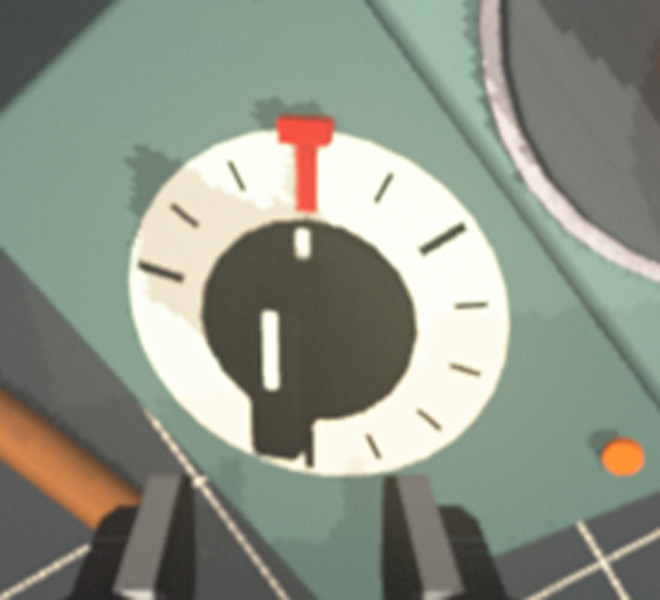

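```bash
python3 - <<'E'
from fin import *
k=lambda x,y:((x-1)/3+180,(y-1)/3+100)
f,cx,cy,_=cal("wrist");c=(f,cx,cy,np.load("T6.npy"))
run(c,{.9:k(161,271),1.35:k(185,215),1.8:k(237,176),2.7:k(384,187),3.15:k(443,240),3.6:k(472,305),4.05:k(466,370),4.5:k(429,420),4.95:k(374,446)},[k(302,230),k(303,255)],[k(306,155),k(306,180),k(307,205)])
E
```

```text
offset mm [-1.67443954  0.50611187] yaw 0.0042432200416915354 rms 0.0021184920287567735
pointer [2.243064  2.2498866] flag [2.24348367 2.24133547 2.24596646]
```

```bash
python3 -c "
from plant import robot
print(robot.sign_off())"
```

```text
the job is handed in; nothing more can be done
None
```

The dial was turned back and held lightly against its stop (about 0.25 N m, found near 0.27 rad). It was then turned clockwise into line with the red flag (pointer about 2.245 rad, flag about 2.244 rad) and released. The arm was raised clear and touching nothing, and the job was handed in at about 22 s of the 64 s allowed; the sign-off gave no verdict.

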